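Pulse the spice grinder by its bayonet lid

TASK

Put the lugged lid with the tall bar grip on the spice grinder: line its two lugs up with the two slots in the collar and lower it until it sits flat, then turn it clockwise (seen from above) halfway to its lock, about 40 degrees, to the dot where the grinder pulses. It must never reach the lock at the end of its travel; finish still gripping the lid and holding it steady at the halfway dot against its return spring, and leave the other things on the counter where they are.

Things in the scene. Friction and masses are not known exactly. Their poses are not given: they have to be found in the camera images.
- lid_grip (a point): bayonet lid, loose, upright; point in its bar grip on its axis, 53 mm above the lid's underside, 26 above the cap's top, 14 below the bar's top. Black bar 64 mm long (lid's x), 22 wide (y), 40 tall, on a grey round cap 100 mm across, 10 thick. z up. Seated in the collar, this point is 151 mm above the counter. A half turn gives the same lid. About 180 g.
- lid: the same lid: origin at the centre of its underside, axes as lid_grip's. Under the cap a plug 64 mm across, 17 mm long; at its lower end two lugs on the x axis (+x and -x, under the ends of the bar), reaching 43 mm from the axis, 12 mm wide, 7 mm high.
- grinder: grinder, fixed: grey round housing, 148 mm across at the foot, 120 above, metal bayonet collar on top, 115 mm high in all; origin at the centre of its underside, z up. Rim marks, alike on both sides: a bar at each slot, a round dot 40 degrees clockwise from it (halfway), a double bar at 80 degrees (lock).
- collar_mouth (a point): centre of the collar's opening, at its top (115 mm up), axes as the grinder's. Opening 73 mm across, with two slots 21 mm wide reaching 47 mm from the axis along the grinder's +x and -x. Seated, the lid's cap lies on the collar, plug 17 mm deep; the lugs then turn 2 mm below the collar's lips.
- pulse_ring (a joint): turn of the sprung ring in the collar that the lid's lugs drop into and drive (4 degrees of play). 0 at rest, its pockets (18 mm wide) under the slots; grows as the lid turns clockwise seen from above; halfway 0.70 rad, lock and end stop 1.40. A spring turns it back to 0 if let go: 0.03 N m at 0, 0.17 at halfway. No catch at halfway.
- storage_lid: plain round storage lid with a small ball knob and no lugs: not for the grinder (100 mm across, 41 mm high; origin under its centre)
- jar_a: loose jar of preserve, 66 mm across, 85 mm high; origin under its centre
- jar_b: loose jar of preserve, 66 mm across, 85 mm high; origin under its centre
- jar_c: small loose jar, 54 mm across, 65 mm high; origin under its centre
- tasting_bowl: small white bowl, 100 mm across, 45 mm high; origin under its centre
- spoon: tasting spoon lying on the counter; origin on the counter under its middle
- brush: counter brush lying on the counter; origin on the counter under its middle
Things that resemble listed ones, but are neither listed nor needed, are in the scene too. What is shaped like the lid but pink, red or turquoise is not meant.

How it is judged:
By the outcome, as a careful person would: the job done as asked, in the order asked, and still so for the second after the job is handed in, while the arm keeps its last pose, push and grip.
It also fails if it takes over 42 s, if anything falls off the work surface, if the arm or the gripper's body presses on something with over 40 N, if the wrist force passes 120 N, or if a joint passes its speed limit or range.

ROBOT

A 7-joint arm with a two-finger parallel gripper is mounted at the origin on the work surface. World frame = base frame: x ahead of the robot, y to its left, z up, the work surface at z = 0. Lengths are in m, angles in rad, forces in N, time in s.
With the tool pointing down it reaches from about 0.4 to 0.9 m from the base axis. Payload 5.6 kg.
Tool frame: the origin (TCP) lies midway between the tips of the shut fingers; the grasp point (between the pads) lies 19 mm behind it (r.tcp_to_grasp is the x of the grasp point in the tool frame, in m); x points along the fingers, y is the direction in which the jaws open and shut, and the axes are right-handed (so a half turn about x gives the same grasp; the last joint's range is limited). The gripper opens to 92 mm and grips with 3 to 60 N. Pads are 20 mm wide; open, the fingers measure 128 mm over their backs; the gripper's body (75 mm by 189 mm) begins 69 mm behind the grasp point.
Start: joints at [1.112, 0.468, -0.012, 1.603, 0.006, 1.071, -0.056], TCP at [0.263, -0.595, 0.215] pointing down, gripper open.
Joint ranges: [-2.53, 2.53], [-0.31, 2.02], [-1.57, 1.55], [0.28, 2.44], [-1.29, 4.43], [0.15, 1.84], [-2.92, 2.92]. Speed limits (rad/s): [2.57, 2.57, 3.14, 3.14, 3.14, 3.14, 3.14].

INTERFACE

Orientations are given as a unit quaternion [x, y, z, w].
In Python, from cell import r gives the robot as it stands.
- The arm moves only by the tool jog_arm, never from a script. Its argument "increments" is a list of rows, each an object with "claw": the opening, from 0 (shut) to 1 (fully open); "linear": the shift along the tool's x, y, z in cm, a list of three; "spin": the turn about the tool's x in degrees. A call has 1 to 12 rows; each row is the pose to reach, as a shift and turn from the pose measured when the call began, along the tool's axes at that moment; what a row does not reach only later rows make up. A row lasts 1/10 s, in which the tool goes at most 50 mm and 8.59 degrees, less where a joint would pass 70% of its speed; a pose out of reach is approached as far as the arm can. A call with a gripper value outside its range is refused whole. The fingers move at their own pace and stop on an object; "newtons" is the grip in N (left out, the last holds). Time passes only in rows, so rows that repeat a pose let the fingers close. It gives the time, the measured TCP pose, the force and the opening at its end, in the units of the state.
- r.observe(): the state, without advancing time (a new reading comes with each control period).
- r.grab_frame(name): name is "side" or "top"; returns (picture, depth): 480x640x3 uint8, blue, green, red; 480x640 float32, m along the optical axis (not along the pixel's ray), 0 where there is no reading.
- r.get_calibration(name): a dict with "mtx" (3x3 intrinsics, pixels), "world_from_camera" (4x4, takes a point from camera to world coordinates). Camera axes: x right, y down, z forward; pixel columns grow to the right and rows downward; lengths in m; the calibration is good to about 2 mm. A picture is of the moment at which its call begins. get_calibration takes no time and is no camera call.
- r.hand_in(): hands the job in, once; it reports no verdict.
The state is a dict: "clock": time; "q": joint angles; "qvel": joint speeds; "joint_efforts": joint torques, N m; "eef_pos": TCP position; "eef_rot": TCP orientation; "force": force on the tool from outside, world axes, zero at the start; "ft_torque": the same for the moment, N m; "width": finger opening in m.
Only numpy, scipy, OpenCV 4.12 (cv2) and the standard library are available. Lean on these libraries where they do the work, as an engineer would, in place of code of your own. Each camera call takes 0.05 s, during which the arm holds its last target.

## Working session

There is one attempt and no reset: what is moved stays moved. The work goes in short steps, Python scripts to look and compute and a tool call to move; the robot and the scene stay as the last step left them, time stands still between calls to the robot, and variables do not carry over. Pictures are saved under pics/ and viewed, and the job is handed in when it is done.

Besides the shell and the picture viewer there is one more tool, called by a JSON object that holds its "api" and its "payload", one argument or row to a line. jog_arm: Moves the arm, as the interface text tells. Its arguments: {"type":"object","properties":{"increments":{"type":"array","items":{"type":"object","properties":{"claw":{"type":"number"},"linear":{"type":"array","items":{"type":"number"}},"spin":{"type":"number"}}}},"newtons":{"type":"number"}},"required":["increments"]}

```bash
mkdir -p pics; python3 - <<'E'
from cell import r
import cv2,numpy as np
for n in("top","side"):
    p,d=r.grab_frame(n); cv2.imwrite(f"pics/{n}0.png",p); np.save(f"{n}0.npy",d)
    c=r.get_calibration(n); print(n,np.round(c["mtx"],1).tolist(),np.round(c["world_from_camera"],4).tolist())
o=r.observe(); print(o, r.tcp_to_grasp)
E
```

```text
top [[445.6, 0.0, 323.8], [0.0, 445.6, 249.0], [0.0, 0.0, 1.0]] [[0.007, -0.9858, 0.1678, 0.3473], [-0.9997, -0.0108, -0.0216, -0.0321], [0.0231, -0.1676, -0.9856, 1.2668], [0.0, 0.0, 0.0, 1.0]]
side [[510.0, 0.0, 314.7], [0.0, 510.0, 234.5], [0.0, 0.0, 1.0]] [[-0.8577, -0.3035, 0.4149, 0.0021], [-0.5141, 0.5102, -0.6895, 0.8147], [-0.0024, -0.8047, -0.5936, 0.8371], [0.0, 0.0, 0.0, 1.0]]
{'clock': 0.1, 'q': array([ 1.11202456,  0.46827642, -0.01163023,  1.60349044,  0.00598371,
        1.07137066, -0.05634201]), 'qvel': array([ 5.82525786e-04, -2.83760951e-03,  1.16671442e-03, -1.46942016e-03,
        4.70195406e-05, -1.22457572e-04,  1.06575897e-03]), 'joint_efforts': array([ 7.00205637e-04, -5.21648920e+01, -1.25215191e-02, -2.44369036e+01,
       -5.68088831e-02,  1.40673979e-02,  3.39970927e-05]), 'eef_pos': array([ 0.26229194, -0.5941882 ,  0.21376084]), 'eef_rot': array([-0.69174957, -0.14642526,  0.69202792, -0.1453944 ]), 'force': array([-0.05710546, -0.28174044, -0.26681501]), 'ft_torque': array([0.00714239, 0.01769594, 0.04881498]), 'width': 0.09170069100153154} -0.0187
```

View pics/top0.png

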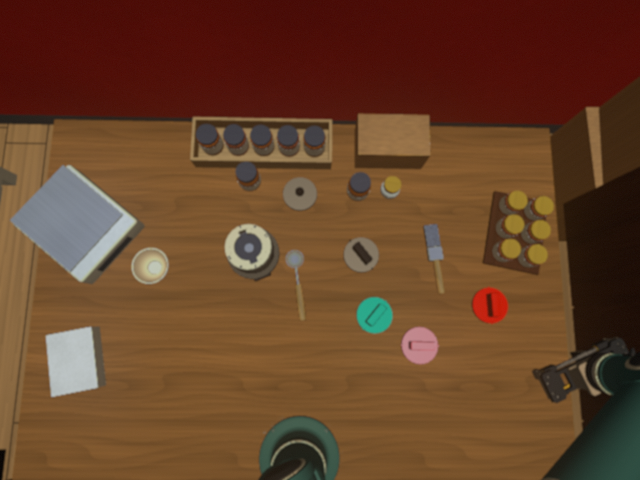

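View pics/side0.png

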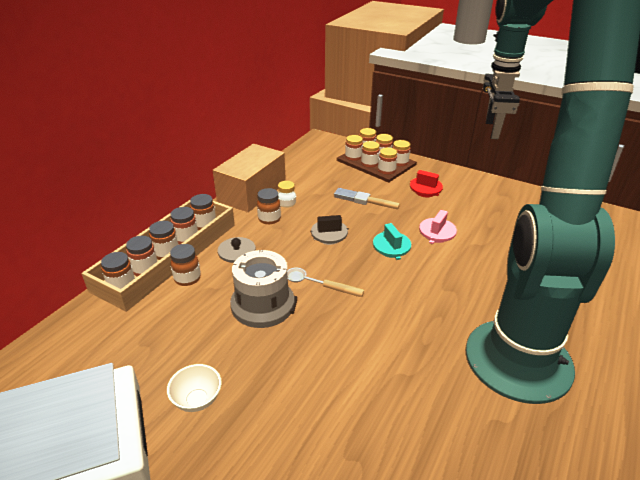

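The top picture shows the grey lid with its black bar at about (361,254), the grinder at about (250,250), the ball-knob lid at (299,193) and the decoys in turquoise, pink and red. The side view agrees: lid (330,228), collar (260,270). I'll enlarge these.

```bash
python3 - <<'E'
import cv2,numpy as np
def crop(n,x,y,w,h,s,o):
    p=cv2.imread(f"pics/{n}.png")[y:y+h,x:x+w]; cv2.imwrite(f"pics/{o}.png",cv2.resize(p,None,fx=s,fy=s,interpolation=cv2.INTER_CUBIC))
crop("top0",215,215,75,75,8,"g_top"); crop("top0",336,229,50,50,12,"l_top")
crop("side0",220,240,90,80,8,"g_side"); crop("side0",300,205,60,45,12,"l_side")
E
```

```text
(no output)
```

View pics/g_top.png

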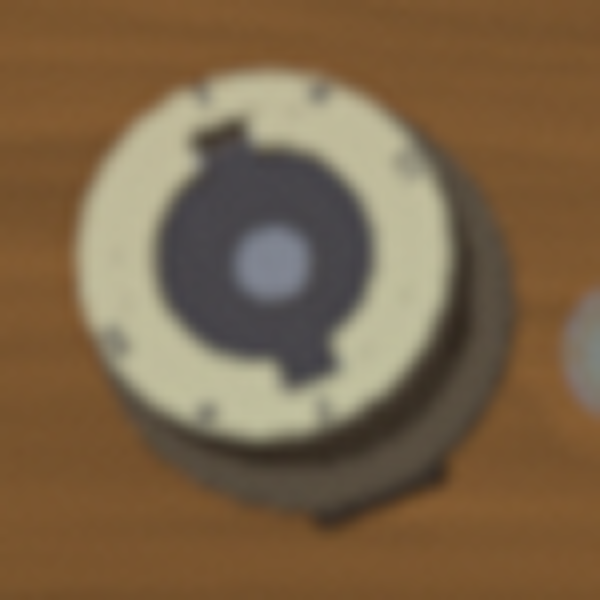

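View pics/l_top.png

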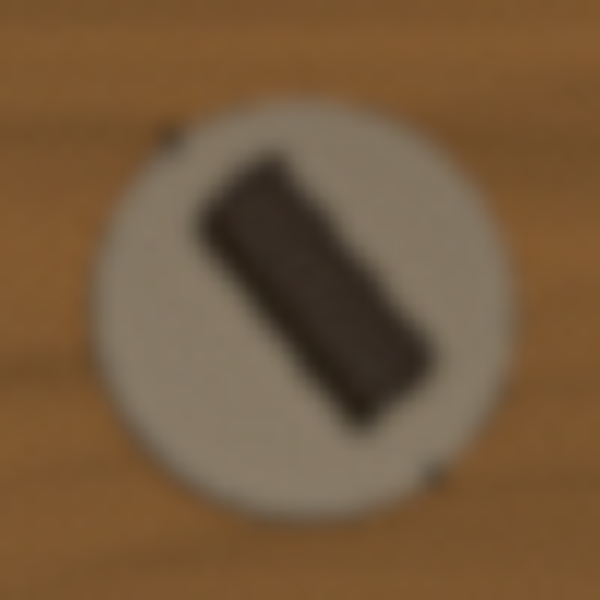

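View pics/g_side.png

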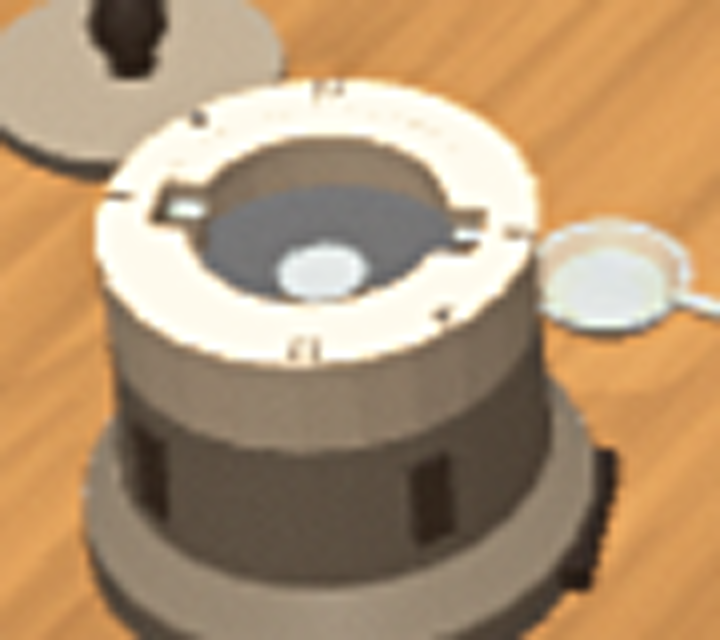

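View pics/l_side.png

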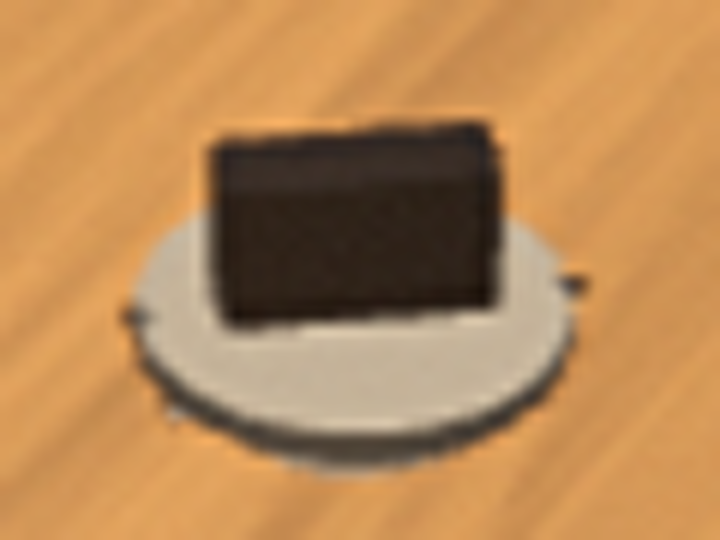

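```bash
cat > h.py <<'E'
from cell import r
import numpy as np
from scipy.spatial.transform import Rotation as R
def bp(n,u,v,z):
    c=r.get_calibration(n);M=c["world_from_camera"];d=M[:3,:3]@np.linalg.solve(c["mtx"],[u,v,1.]);o=M[:3,3]
    return o+d*(z-o[2])/d[2]
def cr(n,x,y,s,pts,z): return np.array([bp(n,x+(u+.5)/s-.5,y+(v+.5)/s-.5,z)for u,v in pts])
def pr(n,P):
    c=r.get_calibration(n);M=c["world_from_camera"];q=M[:3,:3].T@(np.asarray(P)-M[:3,3]);q=c["mtx"]@q;return q[:2]/q[2]
E
python3 - <<'E'
from h import *
def rep(t,P):
    d=P[0]-P[1];print(t,np.round(P.mean(0)*1000,1),"dir",round(np.degrees(np.arctan2(d[1],d[0])),1),"len",round(np.linalg.norm(d)*1000,1))
rep("gtop bars",cr("top",215,215,8,[(203,93),(323,412)],.115))
rep("gtop slots",cr("top",215,215,8,[(220,133),(308,375)],.115))
rep("gtop dots",cr("top",215,215,8,[(320,92),(207,413)],.115))
rep("gtop dbl",cr("top",215,215,8,[(410,160),(116,342)],.115))
rep("gtop circ",cr("top",215,215,8,[(77,255),(457,255)],.115))
rep("gtop circv",cr("top",215,215,8,[(267,68),(267,443)],.115))
rep("gside bars",cr("side",220,240,8,[(118,195),(517,233)],.115))
rep("gside dots",cr("side",220,240,8,[(198,119),(443,315)],.115))
rep("gside dbl",cr("side",220,240,8,[(328,90),(305,348)],.115))
rep("ltop marks",cr("top",336,229,12,[(168,137),(435,475)],.025))
rep("ltop bar",cr("top",336,229,12,[(242,180),(398,395)],.067))
rep("ltop circ",cr("top",336,229,12,[(92,307),(517,307)],.027))
rep("ltop circv",cr("top",336,229,12,[(305,97),(305,520)],.027))
rep("lside marks",cr("side",300,205,12,[(135,316),(572,286)],.025))
rep("lside bartop",cr("side",300,205,12,[(218,165),(493,150)],.067))
o=r.observe();print(R.from_quat(o["eef_rot"]).as_matrix().round(3))
E
```

```text
gtop bars [549.3 142.6 115. ] dir 22.1 len 113.8
gtop slots [548.6 142.2 115. ] dir 21.5 len 86.0
gtop dots [549.4 142.2 115. ] dir -17.2 len 111.9
gtop dbl [549.6 142.2 115. ] dir -56.7 len 112.0
gtop circ [548.1 141.1 115. ] dir 90.6 len 123.7
gtop circv [548.5 141.1 115. ] dir 2.0 len 124.5
gside bars [551.5 139.6 115. ] dir 22.5 len 112.4
gside dots [551.3 139.6 115. ] dir -17.4 len 112.3
gside dbl [551.3 139.5 115. ] dir -57.3 len 110.1
ltop marks [ 545.7 -163.5   25. ] dir 38.0 len 101.5
ltop bar [ 543.2 -163.4   67. ] dir 35.6 len 60.6
ltop circ [ 545.  -164.2   27. ] dir 90.6 len 100.2
ltop circv [ 544.9 -164.3   27. ] dir -0.4 len 100.8
lside marks [ 547.8 -167.7   25. ] dir 37.4 len 99.8
lside bartop [ 546.2 -164.3   67. ] dir 36.2 len 61.4
[[-0.001  0.404 -0.915]
 [ 0.001 -0.915 -0.404]
 [-1.    -0.002  0.   ]]
```

{"api": "jog_arm", "payload": {
  "increments": [
    {"claw": 1,"linear": [0,-4,-6.5],"spin": -3},
    {"claw": 1,"linear": [0,-8,-13],"spin": -6},
    {"claw": 1,"linear": [0,-12,-19],"spin": -9},
    {"claw": 1,"linear": [0,-15,-24],"spin": -11.3},
    {"claw": 1,"linear": [1,-18,-28],"spin": -13.7},
    {"claw": 1,"linear": [2,-20.5,-32],"spin": -13.7},
    {"claw": 1,"linear": [3,-23,-36],"spin": -13.7},
    {"claw": 1,"linear": [4,-25.5,-39.7],"spin": -13.7},
    {"claw": 1,"linear": [5,-27.2,-42.5],"spin": -13.7},
    {"claw": 1,"linear": [6,-27.8,-43.3],"spin": -13.7},
    {"claw": 1,"linear": [6,-27.8,-43.3],"spin": -13.7},
    {"claw": 1,"linear": [6,-27.8,-43.3],"spin": -13.7}
  ],
  "newtons": 40
}}

```text
clock: 1.3
eef_pos: [0.5468, -0.1603, 0.1526]
eef_rot: [-0.668, -0.231, 0.669, -0.228]
force: [-0.4, 0.2, -0.0]
width: 0.0918
```

```bash
cat >> h.py <<'E'
import cv2
def st(gx=None,gyaw=None,gz=None):
    o=r.observe();m=R.from_quat(o["eef_rot"]).as_matrix();p=o["eef_pos"]
    yaw=np.degrees(np.arctan2(m[1,1],m[0,1]))
    print("t",round(o["clock"],2),"tcp",(p*1000).round(1),"yaw_y",yaw.round(2),"F",o["force"].round(2),"T",o["ft_torque"].round(3),"w",round(o["width"]*1000,1),"tilt",m[:,0].round(4))
    if gx is not None:
        d=np.array([gx[0],gx[1],gz])/1000-p
        print("linear cm",(m.T@d*100).round(2),"spin",round((yaw-gyaw+180)%360-180,2))
    return o,m
def snap(n,o,x,y,w,h,s):
    p,d=r.grab_frame(n);cv2.imwrite(f"pics/{o}.png",cv2.resize(p[y:y+h,x:x+w],None,fx=s,fy=s,interpolation=cv2.INTER_CUBIC))
E
python3 - <<'E'
from h import *
st((546,-165),-52.5,34.5)
snap("side","s1",280,120,110,130,4.5)
snap("top","t1",320,200,90,90,6)
E
```

```text
t 1.3 tcp [ 546.8 -160.3  152.6] yaw_y -52.09 F [-0.36  0.16 -0.04] T [-0.054  0.012  0.036] w 91.8 tilt [-0.0027  0.004  -1.    ]
linear cm [11.81  0.38  0.36] spin 0.41
```

View pics/s1.png

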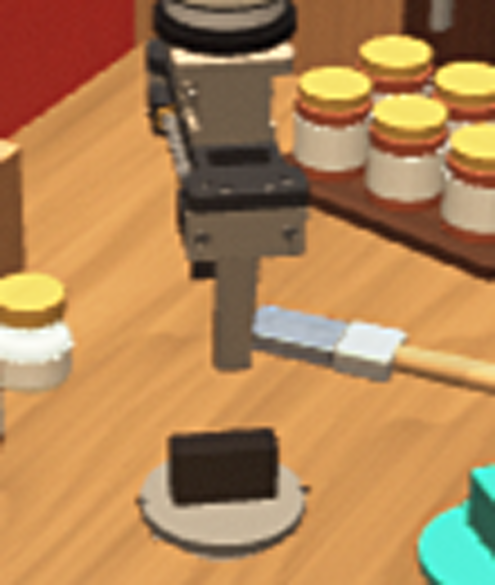

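View pics/t1.png

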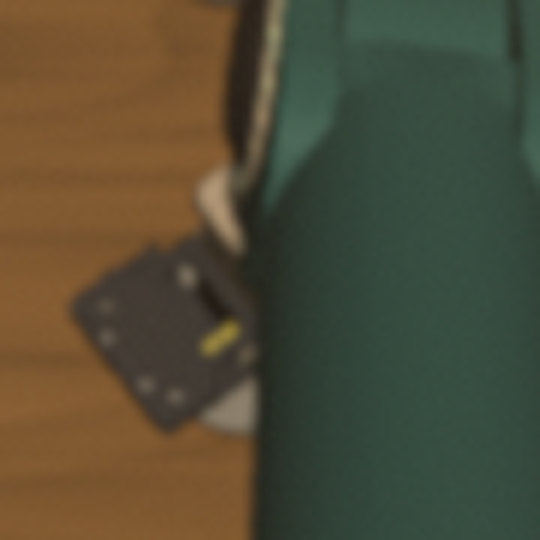

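The side view shows the gripper above the lid bar at crop (222,465), clear of all neighbours. The arm hides the top view. Next I descend.

{"api": "jog_arm", "payload": {
  "increments": [
    {"claw": 1,"linear": [2,0.2,0.2],"spin": 0.4},
    {"claw": 1,"linear": [4.5,0.4,0.4],"spin": 0.4},
    {"claw": 1,"linear": [7,0.4,0.4],"spin": 0.4},
    {"claw": 1,"linear": [9,0.4,0.4],"spin": 0.4},
    {"claw": 1,"linear": [10.5,0.4,0.4],"spin": 0.4},
    {"claw": 1,"linear": [11.5,0.4,0.4],"spin": 0.4},
    {"claw": 1,"linear": [11.8,0.4,0.4],"spin": 0.4},
    {"claw": 1,"linear": [11.8,0.4,0.4],"spin": 0.4},
    {"claw": 1,"linear": [11.8,0.4,0.4],"spin": 0.4},
    {"claw": 1,"linear": [11.8,0.4,0.4],"spin": 0.4}
  ]
}}

```text
clock: 2.4
eef_pos: [0.5453, -0.1708, 0.0365]
eef_rot: [-0.67, -0.226, 0.67, -0.225]
force: [0.2, 0.1, -0.4]
width: 0.0914
```

```bash
python3 - <<'E'
from h import *
st((546,-165),-52.5,34.5)
snap("side","s2",290,160,80,90,6.5)
E
```

```text
t 2.4 tcp [ 545.3 -170.8   36.5] yaw_y -52.85 F [ 0.17  0.1  -0.44] T [-0.007 -0.012 -0.032] w 91.4 tilt [-5.e-04  7.e-04 -1.e+00]
linear cm [ 0.2  -0.42 -0.41] spin -0.35
```

View pics/s2.png

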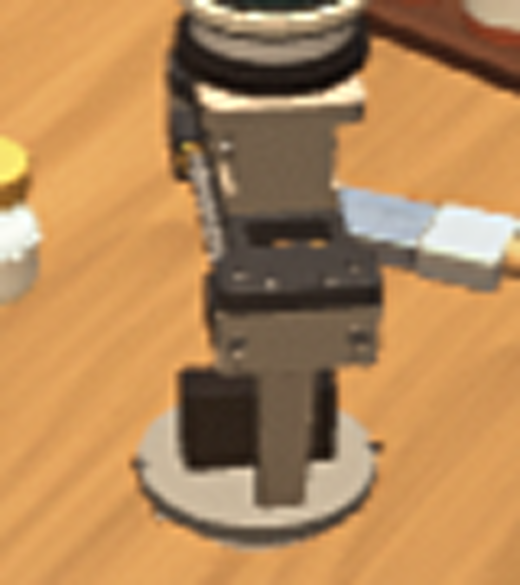

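The finger stands right of the bar's middle (crop 280 against 258), which agrees with the measured offset. I'll correct it before closing.

{"api": "jog_arm", "payload": {
  "increments": [
    {"claw": 1,"linear": [0.2,-0.4,-0.4],"spin": -0.3},
    {"claw": 1,"linear": [0.2,-0.4,-0.4],"spin": -0.3},
    {"claw": 1,"linear": [0.2,-0.4,-0.4],"spin": -0.3},
    {"claw": 1,"linear": [0.2,-0.4,-0.4],"spin": -0.3},
    {"claw": 1,"linear": [0.2,-0.4,-0.4],"spin": -0.3}
  ]
}}

```text
clock: 2.95
eef_pos: [0.5459, -0.1653, 0.0345]
eef_rot: [-0.67, -0.227, 0.67, -0.227]
force: [-0.0, 0.1, -0.1]
width: 0.0918
```

```bash
python3 - <<'E'
from h import *
st((546,-165),-52.5,34.5)
snap("side","s3",290,160,80,90,6.5)
E
```

```text
t 2.95 tcp [ 545.9 -165.3   34.5] yaw_y -52.56 F [-0.02  0.12 -0.15] T [-0.006  0.01  -0.045] w 91.8 tilt [-7.e-04  6.e-04 -1.e+00]
linear cm [-0.   -0.02 -0.02] spin -0.06
```

View pics/s3.png

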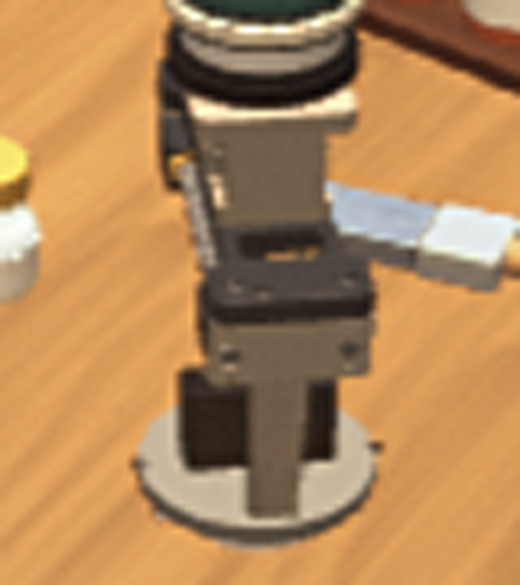

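The finger is now in front of the bar, within perspective of its middle, so I close.

{"api": "jog_arm", "payload": {
  "increments": [
    {"claw": 0.3,"linear": [0,0,0],"spin": 0},
    {"claw": 0.2,"linear": [0,0,0],"spin": 0},
    {"claw": 0.1,"linear": [0,0,0],"spin": 0},
    {"claw": 0,"linear": [0,0,0],"spin": 0},
    {"claw": 0,"linear": [0,0,0],"spin": 0},
    {"claw": 0,"linear": [0,0,0],"spin": 0},
    {"claw": 0,"linear": [0,0,0],"spin": 0},
    {"claw": 0,"linear": [0,0,0],"spin": 0}
  ],
  "newtons": 45
}}

```text
clock: 3.8
eef_pos: [0.5459, -0.1653, 0.0345]
eef_rot: [-0.67, -0.227, 0.67, -0.227]
force: [-0.1, -0.3, 0.3]
width: 0.0298
```

```bash
python3 - <<'E'
from h import *
st((546,-165),-52.5,184.5)
snap("side","s4",290,160,80,90,6.5)
E
```

```text
t 3.8 tcp [ 545.9 -165.3   34.5] yaw_y -52.56 F [-0.14 -0.26  0.28] T [-0.026 -0.03   0.015] w 29.8 tilt [-8.e-04  6.e-04 -1.e+00]
linear cm [-15.    -0.03  -0.02] spin -0.06
```

View pics/s4.png

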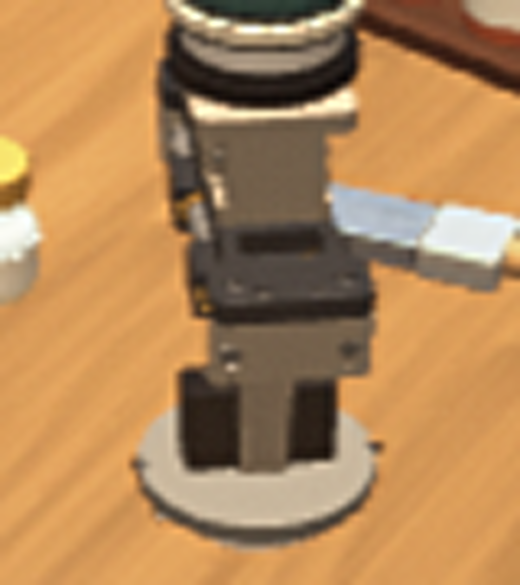

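{"api": "jog_arm", "payload": {
  "increments": [
    {"claw": 0,"linear": [0,0,0]},
    {"claw": 0,"linear": [0,0,0]},
    {"claw": 0,"linear": [0,0,0]},
    {"claw": 0,"linear": [0,0,0]}
  ]
}}

```text
$.increments[0]: bad value
```

```bash
python3 - <<'E'
from h import *
st((546,-165),-52.5,184.5)
snap("side","s5",290,160,80,90,6.5)
E
```

```text
t 3.85 tcp [ 545.9 -165.3   34.4] yaw_y -52.56 F [-0.81  0.86  0.14] T [-0.031  0.045 -0.013] w 26.2 tilt [-8.e-04  7.e-04 -1.e+00]
linear cm [-15.01  -0.03  -0.02] spin -0.06
```

View pics/s5.png

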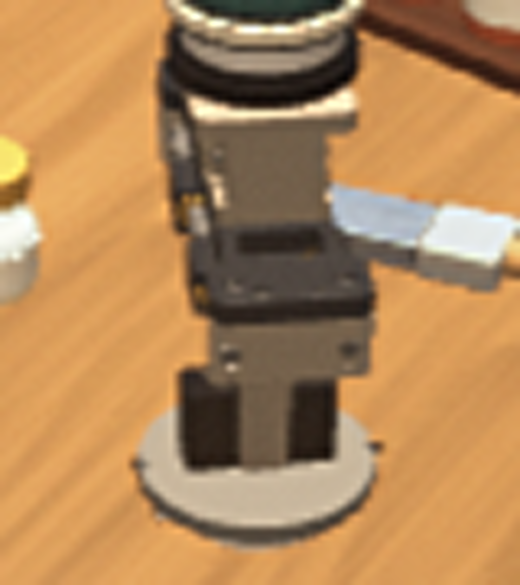

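{"api": "jog_arm", "payload": {
  "increments": [
    {"claw": 0,"linear": [0,0,0],"spin": 0},
    {"claw": 0,"linear": [0,0,0],"spin": 0},
    {"claw": 0,"linear": [0,0,0],"spin": 0},
    {"claw": 0,"linear": [0,0,0],"spin": 0},
    {"claw": 0,"linear": [-0.5,0,0],"spin": 0},
    {"claw": 0,"linear": [-2,0,0],"spin": 0},
    {"claw": 0,"linear": [-5,0,0],"spin": 0},
    {"claw": 0,"linear": [-8,0,0],"spin": 0},
    {"claw": 0,"linear": [-11,0,0],"spin": 0},
    {"claw": 0,"linear": [-14,0,0],"spin": 0},
    {"claw": 0,"linear": [-15,0,0],"spin": 0},
    {"claw": 0,"linear": [-15,0,0],"spin": 0}
  ]
}}

```text
clock: 5.1
eef_pos: [0.547, -0.1657, 0.1865]
eef_rot: [0.671, 0.226, -0.669, 0.227]
force: [-0.1, 0.4, -1.9]
width: 0.0216
```

```bash
python3 - <<'E'
from h import *
st((550,141),-67.5,184.5)
E
```

```text
t 5.1 tcp [ 547.  -165.7  186.5] yaw_y -52.56 F [-0.09  0.4  -1.86] T [-0.061 -0.011  0.048] w 21.6 tilt [ 2.9e-03 -7.0e-04 -1.0e+00]
linear cm [  0.18 -24.16 -18.88] spin 14.94
```

The lid is held (weight reading −1.9 N). Next I carry it above the grinder.

{"api": "jog_arm", "payload": {
  "increments": [
    {"claw": 0,"linear": [0,-1.5,-1.2],"spin": 1},
    {"claw": 0,"linear": [0,-4,-3.2],"spin": 3},
    {"claw": 0,"linear": [0,-7,-5.5],"spin": 5},
    {"claw": 0,"linear": [0,-10,-7.8],"spin": 7},
    {"claw": 0,"linear": [0,-13,-10.2],"spin": 9},
    {"claw": 0,"linear": [0,-16,-12.5],"spin": 11},
    {"claw": 0,"linear": [0,-19,-14.9],"spin": 13},
    {"claw": 0,"linear": [0,-21.5,-16.8],"spin": 14.9},
    {"claw": 0,"linear": [0,-23.3,-18.2],"spin": 14.9},
    {"claw": 0,"linear": [0,-24.1,-18.9],"spin": 14.9},
    {"claw": 0,"linear": [0,-24.1,-18.9],"spin": 14.9},
    {"claw": 0,"linear": [0,-24.1,-18.9],"spin": 14.9}
  ]
}}

```text
clock: 6.3
eef_pos: [0.5503, 0.139, 0.1854]
eef_rot: [0.694, 0.137, -0.693, 0.139]
force: [1.3, -0.4, -1.0]
width: 0.0219
```

{"api": "jog_arm", "payload": {
  "increments": [
    {"claw": 0,"linear": [0,0,0],"spin": 0},
    {"claw": 0,"linear": [0,0,0],"spin": 0}
  ]
}}

```text
clock: 6.5
eef_pos: [0.5504, 0.137, 0.1851]
eef_rot: [0.694, 0.136, -0.694, 0.138]
force: [-1.3, -0.2, -1.3]
width: 0.0219
```

```bash
python3 - <<'E'
from h import *
st((550,141),-67.5,184.5)
snap("side","s6",210,180,100,130,4.6)
snap("top","t6",200,190,100,100,6)
E
```

```text
t 6.5 tcp [550.4 137.  185.1] yaw_y -67.68 F [-1.31 -0.22 -1.27] T [-0.01  -0.034  0.012] w 21.9 tilt [ 0.001  -0.0028 -1.    ]
linear cm [ 0.06 -0.38 -0.11] spin -0.18
```

View pics/s6.png

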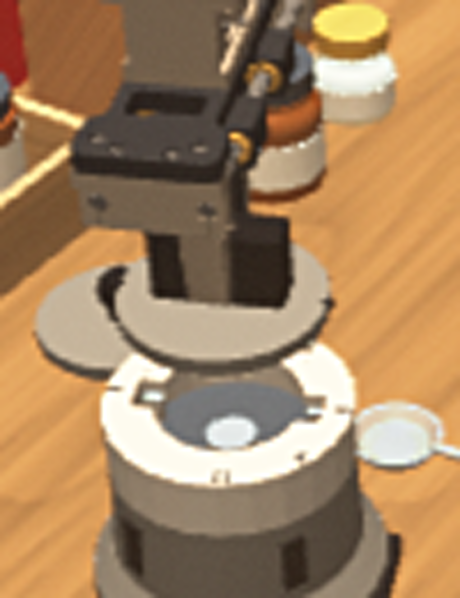

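View pics/t6.png

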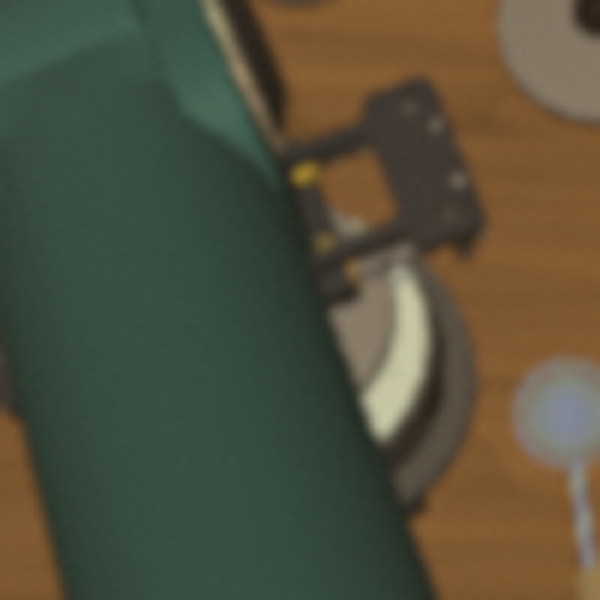

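The side view shows the lid level above the collar, with its marks roughly in line with the slot bars. I'll correct the position, lower it to just above the collar and then check the fit closely.

{"api": "jog_arm", "payload": {
  "increments": [
    {"claw": 0,"linear": [0.5,-0.4,-0.1],"spin": -0.2},
    {"claw": 0,"linear": [1.2,-0.4,-0.1],"spin": -0.2},
    {"claw": 0,"linear": [2.0,-0.4,-0.1],"spin": -0.2},
    {"claw": 0,"linear": [2.6,-0.4,-0.1],"spin": -0.2},
    {"claw": 0,"linear": [2.8,-0.4,-0.1],"spin": -0.2},
    {"claw": 0,"linear": [2.8,-0.4,-0.1],"spin": -0.2},
    {"claw": 0,"linear": [2.8,-0.4,-0.1],"spin": -0.2},
    {"claw": 0,"linear": [2.8,-0.4,-0.1],"spin": -0.2}
  ]
}}

```text
clock: 7.4
eef_pos: [0.5502, 0.142, 0.1577]
eef_rot: [0.694, 0.137, -0.693, 0.139]
force: [-0.2, 0.5, -1.8]
width: 0.0218
```

```bash
python3 - <<'E'
from h import *
st((550,141),-67.5,157)
snap("side","s7",215,200,90,100,6)
E
```

```text
t 7.4 tcp [550.2 142.  157.7] yaw_y -67.43 F [-0.21  0.55 -1.79] T [0.033 0.035 0.012] w 21.8 tilt [ 0.0022 -0.0021 -1.    ]
linear cm [0.07 0.08 0.05] spin 0.07
```

View pics/s7.png

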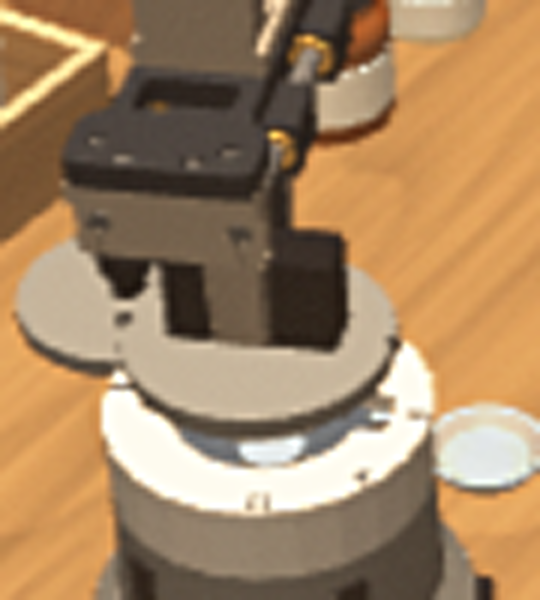

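```bash
python3 - <<'E'
from h import *
P=cr("side",215,200,6,[(120,346),(394,341)],.1482);d=P[0]-P[1]
print((P*1000).round(1),(P.mean(0)*1000).round(1),np.degrees(np.arctan2(d[1],d[0])),np.linalg.norm(d))
p,_=r.grab_frame("side");p=p[235:285,225:295]
p=cv2.resize(p,None,fx=11,fy=11,interpolation=cv2.INTER_CUBIC)
# overlay predicted cap circle for side-frame centre (551.4,139.6)
for c,col in(((551.4,139.6),(0,255,0)),):
  for z in(.1502,):
    for a in range(0,360,3):
        P=np.array([c[0]/1000+.05*np.cos(np.radians(a)),c[1]/1000+.05*np.sin(np.radians(a)),z]);u=pr("side",P)
        cv2.circle(p,tuple(int(round(x)) for x in ((u-[225,235]+.5)*11-.5)),1,col,-1)
  for a in(22.5,202.5):
    P=np.array([c[0]/1000+.05*np.cos(np.radians(a)),c[1]/1000+.05*np.sin(np.radians(a)),.148]);u=pr("side",P)
    cv2.circle(p,tuple(int(round(x)) for x in ((u-[225,235]+.5)*11-.5)),4,(0,0,255),1)
cv2.imwrite("pics/s8.png",p)
E
```

```text
[[589.2 173.1 148.2]
 [506.6 120.5 148.2]] [547.9 146.8 148.2] 32.43332680264867 0.0979476865730206
```

View pics/s8.png

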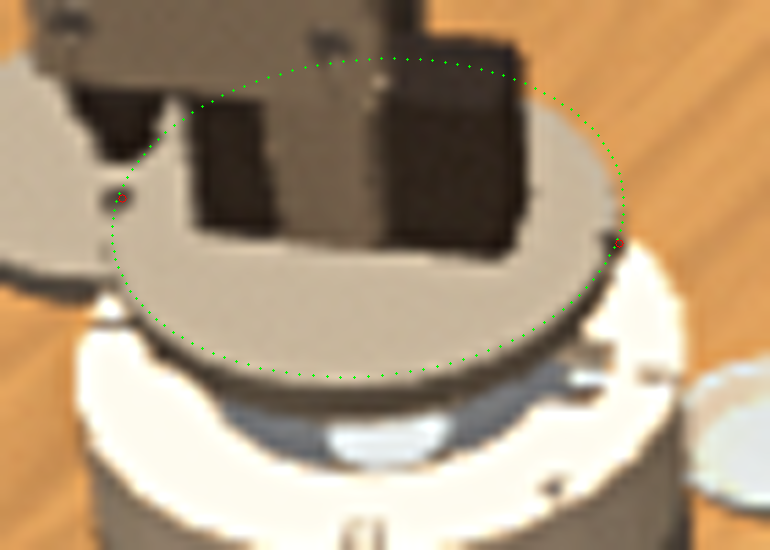

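The dark spot at crop (117,200) is the lid's left mark and the right one is at (613,243). Both lie within 0.5 px of the prediction for a centred, aligned lid.

```bash
python3 - <<'E'
from h import *
P=cr("side",225,235,11,[(115,199),(613,243)],.1482);d=P[0]-P[1]
print((P.mean(0)*1000).round(1),np.degrees(np.arctan2(d[1],d[0])),np.linalg.norm(d))
st((550,141),-67.5,157)
E
```

```text
[552.2 140.6 148.2] 22.830874413781814 0.10011290980768559
t 7.5 tcp [550.1 141.9 157.7] yaw_y -67.43 F [-0.56  0.27 -1.64] T [ 0.022 -0.034 -0.047] w 21.8 tilt [ 0.0021 -0.0021 -1.    ]
linear cm [0.07 0.08 0.05] spin 0.07
```

{"api": "jog_arm", "payload": {
  "increments": [
    {"claw": 0,"linear": [0.2,0.06,0.11],"spin": 0.2},
    {"claw": 0,"linear": [0.5,0.06,0.11],"spin": 0.2},
    {"claw": 0,"linear": [0.8,0.06,0.11],"spin": 0.2},
    {"claw": 0,"linear": [1.1,0.06,0.11],"spin": 0.2},
    {"claw": 0,"linear": [1.4,0.06,0.11],"spin": 0.2},
    {"claw": 0,"linear": [1.7,0.06,0.11],"spin": 0.2},
    {"claw": 0,"linear": [1.9,0.06,0.11],"spin": 0.2},
    {"claw": 0,"linear": [2.1,0.06,0.11],"spin": 0.2},
    {"claw": 0,"linear": [2.25,0.06,0.11],"spin": 0.2},
    {"claw": 0,"linear": [2.4,0.06,0.11],"spin": 0.2},
    {"claw": 0,"linear": [2.4,0.06,0.11],"spin": 0.2},
    {"claw": 0,"linear": [2.4,0.06,0.11],"spin": 0.2}
  ]
}}

```text
clock: 8.7
eef_pos: [0.5494, 0.1409, 0.1337]
eef_rot: [0.694, 0.136, -0.693, 0.138]
force: [0.0, 1.3, -0.9]
width: 0.0217
```

```bash
python3 - <<'E'
from h import *
st((549.3,140.9),-67.5,132.3)
snap("side","s9",225,235,70,50,11)
E
```

```text
t 8.7 tcp [549.4 140.9 133.7] yaw_y -67.63 F [ 0.03  1.28 -0.93] T [ 0.05  -0.035 -0.022] w 21.7 tilt [ 0.0022 -0.0021 -1.    ]
linear cm [ 0.14 -0.    0.01] spin -0.13
```

View pics/s9.png

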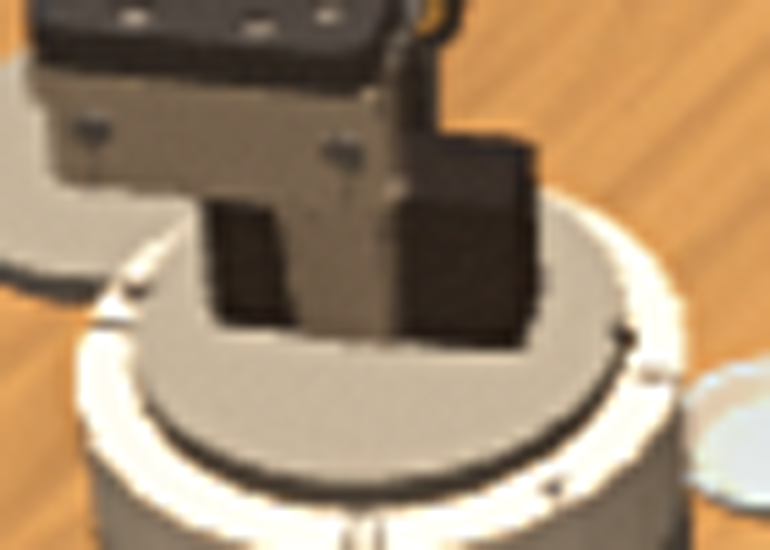

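The lid has gone in without resistance and sits about 1.5 mm proud. I'll ease it down until it touches.

{"api": "jog_arm", "payload": {
  "increments": [
    {"claw": 0,"linear": [0.05,0,0],"spin": 0},
    {"claw": 0,"linear": [0.1,0,0],"spin": 0},
    {"claw": 0,"linear": [0.14,0,0],"spin": 0},
    {"claw": 0,"linear": [0.17,0,0],"spin": 0},
    {"claw": 0,"linear": [0.17,0,0],"spin": 0},
    {"claw": 0,"linear": [0.17,0,0],"spin": 0}
  ]
}}

```text
clock: 9.35
eef_pos: [0.5496, 0.1409, 0.1325]
eef_rot: [0.694, 0.136, -0.693, 0.138]
force: [-2.3, -1.2, 5.9]
width: 0.0219
```

```bash
python3 - <<'E'
from h import *
st((549.3,140.9),-67.5,132.3)
snap("side","s10",225,235,70,50,11)
E
```

```text
t 9.35 tcp [549.6 140.9 132.5] yaw_y -67.63 F [-2.29 -1.19  5.93] T [ 0.025  0.599 -0.   ] w 21.9 tilt [ 0.0026 -0.0021 -1.    ]
linear cm [ 0.02 -0.01  0.03] spin -0.13
```

View pics/s10.png

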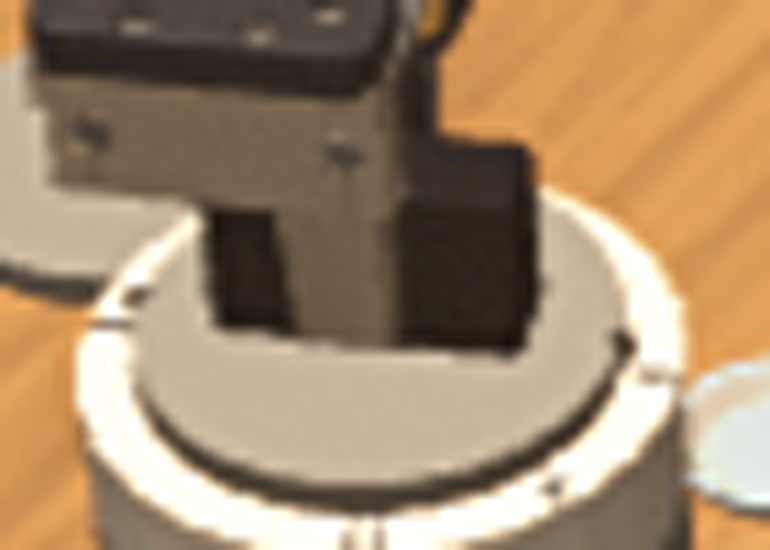

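The lid is seated: it touched at TCP z 132.5 (expected 132.3), and the cap lies on the collar all round in the picture. Next comes the first part of the turn.

{"api": "jog_arm", "payload": {
  "increments": [
    {"claw": 0,"linear": [0.02,0,0],"spin": 1},
    {"claw": 0,"linear": [0.02,0,0],"spin": 3},
    {"claw": 0,"linear": [0.02,0,0],"spin": 5},
    {"claw": 0,"linear": [0.02,0,0],"spin": 7.5},
    {"claw": 0,"linear": [0.02,0,0],"spin": 10},
    {"claw": 0,"linear": [0.02,0,0],"spin": 12.5},
    {"claw": 0,"linear": [0.02,0,0],"spin": 15},
    {"claw": 0,"linear": [0.02,0,0],"spin": 17},
    {"claw": 0,"linear": [0.02,0,0],"spin": 19},
    {"claw": 0,"linear": [0.02,0,0],"spin": 20},
    {"claw": 0,"linear": [0.02,0,0],"spin": 20},
    {"claw": 0,"linear": [0.02,0,0],"spin": 20}
  ],
  "newtons": 50
}}

```text
clock: 10.6
eef_pos: [0.5495, 0.1403, 0.1326]
eef_rot: [0.708, 0.013, -0.706, 0.016]
force: [-1.2, -2.0, 4.3]
width: 0.0218
```

```bash
python3 - <<'E'
from h import *
st((549.4,140.9),-109.6,132.3)
snap("side","s11",225,235,70,50,11)
E
```

```text
t 10.6 tcp [549.5 140.3 132.6] yaw_y -87.65 F [-1.23 -2.01  4.3 ] T [-0.259  0.644  0.128] w 21.8 tilt [ 0.0024 -0.003  -1.    ]
linear cm [ 0.03 -0.06  0.01] spin 21.95
```

View pics/s11.png

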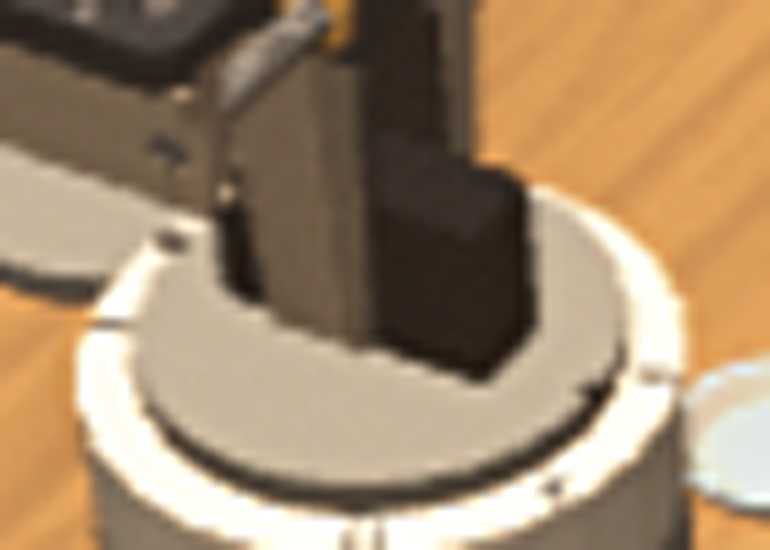

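The lid follows (right mark now at crop (592,390), moving towards the dot at (555,488)), and the torque is +0.13 N m. I'll continue, slowing at the end.

{"api": "jog_arm", "payload": {
  "increments": [
    {"claw": 0,"linear": [0.02,-0.05,0],"spin": 1},
    {"claw": 0,"linear": [0.02,-0.05,0],"spin": 3},
    {"claw": 0,"linear": [0.02,-0.05,0],"spin": 5},
    {"claw": 0,"linear": [0.02,-0.05,0],"spin": 7.5},
    {"claw": 0,"linear": [0.02,-0.05,0],"spin": 10},
    {"claw": 0,"linear": [0.02,-0.05,0],"spin": 12.5},
    {"claw": 0,"linear": [0.02,-0.05,0],"spin": 14.5},
    {"claw": 0,"linear": [0.02,-0.05,0],"spin": 16.5},
    {"claw": 0,"linear": [0.02,-0.05,0],"spin": 18},
    {"claw": 0,"linear": [0.02,-0.05,0],"spin": 19},
    {"claw": 0,"linear": [0.02,-0.05,0],"spin": 19},
    {"claw": 0,"linear": [0.02,-0.05,0],"spin": 19}
  ]
}}

```text
clock: 11.85
eef_pos: [0.5494, 0.1403, 0.1326]
eef_rot: [0.701, -0.104, -0.699, -0.101]
force: [-1.5, -1.8, 5.1]
width: 0.0215
```

```bash
python3 - <<'E'
from h import *
st((549.4,140.9),-109.6,132.3)
snap("side","s12",225,235,70,50,11)
P=cr("side",225,235,11,[(592,390)],.123)[0]
E
```

```text
t 11.85 tcp [549.4 140.3 132.6] yaw_y -106.66 F [-1.55 -1.82  5.1 ] T [-0.216  0.599  0.236] w 21.5 tilt [ 0.0023 -0.0039 -1.    ]
linear cm [ 0.03 -0.06  0.02] spin 2.94
```

View pics/s12.png

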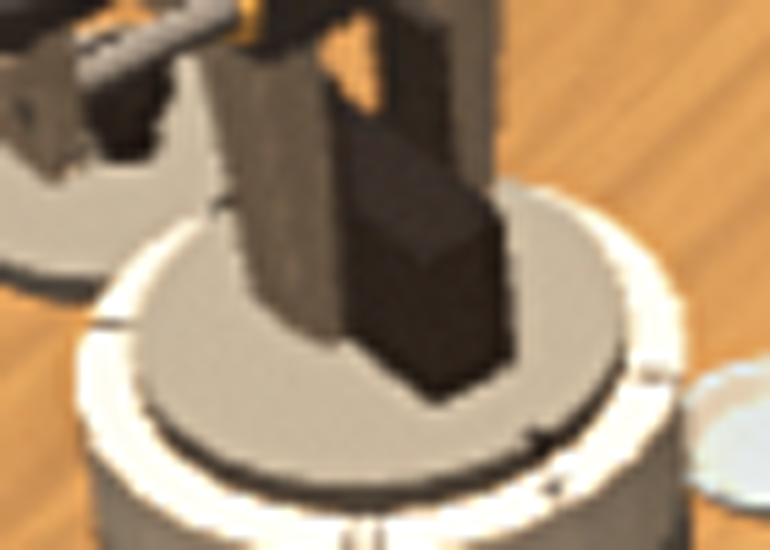

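```bash
python3 - <<'E'
from h import *
for nm,pts in(("s9-10",[(133,294),(624,343)]),("s11",[(172,242),(592,390)]),("s12",[(222,203),(541,437)])):
    P=cr("side",225,235,11,pts,.1235)*1000;c=P.mean(0);d=P[0]-P[1]
    print(nm,c.round(1),np.degrees(np.arctan2(d[1],d[0])).round(1),np.linalg.norm(d).round(1))
P=cr("side",225,235,11,[(555,488)],.115)*1000
d=np.array([551.4,139.6])-P[0,:2];print("dot",np.degrees(np.arctan2(d[1],d[0])))
E
```

```text
s9-10 [551.1 140.1 123.5] 22.0 100.3
s11 [551.6 139.  123.5] 3.1 99.2
s12 [551.4 139.7 123.5] -15.3 101.1
dot -17.185871578476583
```

By the marks the lid stands at −15.3° and the dot at −17.3°. The lug's play in the ring's pocket (up to 4°) makes the ring lag, so I go a little further and hold.

{"api": "jog_arm", "payload": {
  "increments": [
    {"claw": 0,"linear": [0.02,0,0],"spin": 1},
    {"claw": 0,"linear": [0.02,0,0],"spin": 2},
    {"claw": 0,"linear": [0.02,0,0],"spin": 3},
    {"claw": 0,"linear": [0.02,0,0],"spin": 3.5},
    {"claw": 0,"linear": [0.02,0,0],"spin": 4},
    {"claw": 0,"linear": [0.02,0,0],"spin": 4},
    {"claw": 0,"linear": [0.02,0,0],"spin": 4},
    {"claw": 0,"linear": [0.02,0,0],"spin": 4}
  ]
}}

```text
clock: 12.7
eef_pos: [0.5494, 0.1403, 0.1325]
eef_rot: [0.697, -0.128, -0.695, -0.126]
force: [-1.9, -2.3, 5.5]
width: 0.0212
```

```bash
python3 - <<'E'
from h import *
st()
snap("side","s13",225,235,70,50,11)
T=[]
for i in range(6):
    r.grab_frame("top");T.append(r.observe()["ft_torque"][2])
print(np.round(T,3)); st()
snap("side","s14",225,235,70,50,11)
E
```

```text
t 12.7 tcp [549.4 140.3 132.5] yaw_y -110.68 F [-1.85 -2.28  5.54] T [0.05  0.614 0.212] w 21.2 tilt [ 0.0024 -0.0041 -1.    ]
[0.295 0.259 0.271 0.238 0.295 0.28 ]
t 13.05 tcp [549.5 140.3 132.6] yaw_y -110.68 F [-3.18 -1.79  5.26] T [-0.037  0.579  0.28 ] w 22.0 tilt [ 0.0025 -0.004  -1.    ]
```

View pics/s14.png

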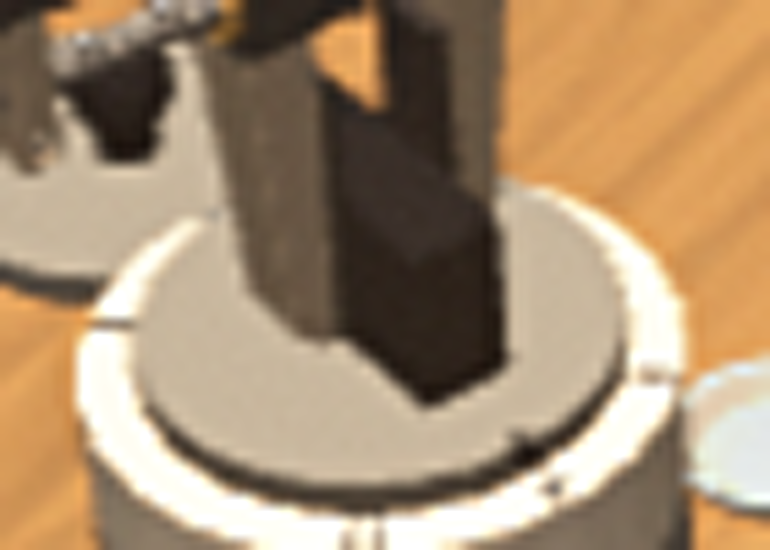

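```bash
python3 - <<'E'
from h import *
for p in [(522,446),(541,437),(592,390),(624,343)]:
    P=cr("side",225,235,11,[p],.1235)*1000
    d=np.array([551.4,139.6])-P[0,:2];print(p,np.degrees(np.arctan2(d[1],d[0])),np.linalg.norm(d))
E
```

```text
(522, 446) -20.403671350222247 50.28915651820789
(541, 437) -15.429016694682545 50.60556525049609
(592, 390) 3.7241401049918426 49.480946998182155
(624, 343) 21.39326010772133 50.21181720939025
```

```bash
python3 - <<'E'
from h import *
snap("side","s15",0,0,640,480,1)
st()
E
```

```text
t 13.15 tcp [549.4 140.3 132.6] yaw_y -110.68 F [-1.48 -0.86  4.96] T [-0.003  0.598  0.269] w 21.6 tilt [ 0.0024 -0.004  -1.    ]
```

View pics/s15.png

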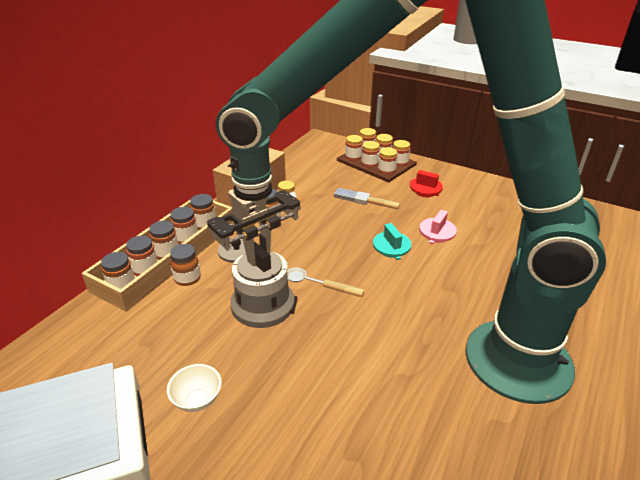

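The lid is on the grinder at (262,262), and every other thing in view is where it was. The tool has not moved for 0.45 s, so I hand in.

```bash
python3 - <<'E'
from h import *
print(r.hand_in()); st()
E
```

```text
the job is handed in; nothing more can be done
None
the job is handed in; nothing more can be done
```

The lugged lid is on the grinder and turned to the halfway dot. The gripper still holds it at 50 N against the return spring, and I handed in at about 13 s.

- **Seating:** the lugs went into the slots with little resistance. The lid touched down at TCP z 132.5 mm (expected 132.3), and the cap looked flat on the collar all round.
- **Turn:** the tool turned the lid 43° clockwise, and the marks in the side view put it at about 42.5°. That is 2 to 3° past the dot on purpose, because the lugs have up to 4° of play in the ring. I estimate the ring at 38 to 41°, far from the lock at 80°, but I could not measure it directly.
- **Holding:** the tool angle stayed fixed over the last 0.45 s. The torque was about 0.27 N m, more than the spring's 0.17; I put the difference down to friction under a downward press of about 7 N.
- **Disagreements:** the two cameras differ by 2 to 3 mm in absolute position, so I centred the lid on the collar in the side view alone. The arm hid the top view at the grasp and above the grinder, so the final angle rests on the side view and the tool's own reading.
- **Other things:** in the last side picture, everything in view was where it had been. The arm and gripper hid part of the storage lid and the jars behind it.

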